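# Turn the craft knife round in its guard by way of the spring clip

## Robot

A 6-joint arm with a two-finger parallel gripper is mounted at the origin on a cart in front of the work surface, level with it; the furniture and walls round the work are solid. World frame = base frame: x ahead of the robot, y to its left, z up, the work surface at z = 0. Lengths are in m, angles in rad, forces in N, time in s.
With the tool pointing down it reaches from about 0.375 to 0.925 m from the base axis. Payload 5.7 kg.
Tool frame: the origin (TCP) lies midway between the tips of the shut fingers; the grasp point (between the pads) lies 19 mm behind it; z points along the fingers, y is the line along which they close (so a half turn about z gives the same grasp; the last joint's range is limited). The gripper opens to 88 mm and grips with 3 to 60 N. Pads are 20 mm wide; open, the fingers measure 115 mm over their backs; the gripper's body (75 mm by 178 mm) begins 61 mm behind the grasp point.
Start: joints at [-1.23, 0.359, 1.51, -0, 1.272, -0.115], TCP at [0.264, -0.539, 0.223] pointing down, gripper open.
Joint ranges: [-2.97, 2.97], [-1.01, 2.36], [0.21, 2.38], [-0.96, 4.11], [0.2, 2.71], [-2.98, 2.98]. Speed limits (rad/s): [2.39, 2.39, 3.14, 3.14, 3.14, 3.14].

## Interface

Orientations are given as a unit quaternion [x, y, z, w].
In Python, from bench import move_ptp, servo_line, goto_joints, move_gripper, sleep, inverse_kinematics, capture, PlanningError, close_job, spot_in, silhouettes, current_clock, current_joint_pos, current_qvel, current_joint_torque, current_position, current_orientation, current_force, current_torque, current_finger_gap, current_grip_force gives the robot as it stands. Calls block until the motion is done:
- move_ptp(position, orientation): joint-space move of the TCP to a pose.
- servo_line(position, orientation=None, rate=0.15, contact_N=None): straight line of the TCP; orientation=None keeps the orientation; rate is the mean speed in m/s. With contact_N (N) it stops when the force on the tool has changed by that much, and returns True; else False.
- goto_joints(angles): joint-space move.
- move_gripper(opening): finger opening in m; the grip force is fixed at half the most; returns when the fingers have stopped.
- sleep(seconds).
- inverse_kinematics(position, orientation): joint angles nearest the present ones, or None.
- capture(name): name is "scene" or "top"; returns a dict with "image" (384x512x3 uint8, blue, green, red), "range_z" (384x512 float32, m along the optical axis (not along the pixel's ray), 0 where there is no reading), "intrinsics" (3x3 intrinsics, pixels), "R" (3x3) and "t" (3): a world point X has camera coordinates R X + t. Camera axes: x right, y down, z forward; pixel columns grow to the right and rows downward; lengths in m; the calibration is good to about 2 mm. A picture is of the moment at which its call begins.
A pose or a line that the arm cannot do raises PlanningError and nothing moves.
- close_job(): hands the job in; it is judged then, once.
Trained networks look in the newest picture that a camera, given by its name, has taken for a name from the list of things; names that differ only in an ending like _2 or _b are one class to them, and where a whole thing is asked for, a point or a joint stands for the part that bears it (a point fixed in the world has none). Each returns a list of dicts, best first, with "conf" (0 to 1); they miss things now and then, are a little off and sometimes report something else, mostly with a low value. They report only what shows in the picture. A call takes as long as a camera call. They do not tell look-alikes from the thing itself.
- spot_in(camera, query): "xy" ([column, row] in pixels, amid what is visible of it).
- silhouettes(camera, query): "region" (384x512 bool, what is visible of it) and "xy" ([column, row] in pixels, amid what is visible of it).
Readings, each from a call of its own:
- current_clock(): time.
- current_joint_pos(): joint angles.
- current_qvel(): joint speeds.
- current_joint_torque(): joint torques, N m.
- current_position(): TCP position.
- current_orientation(): TCP orientation.
- current_force(): force on the tool from outside, world axes, zero at the start.
- current_torque(): the same for the moment, N m.
- current_finger_gap(): finger opening in m.
- current_grip_force(): force on a finger pad.
Only numpy, scipy, OpenCV 4.12 (cv2) and the standard library are available. Lean on these libraries where they do the work, as an engineer would, in place of code of your own. Each camera call takes 0.05 s, during which the arm holds its last target. There are 200 camera calls.

## Task

The craft knife has been parked the wrong way round: its handle is in the sloping blue guard and the blade sticks out. Draw it out, press the middle of its handle, lying level, down into the yellow spring clip so that the clip alone holds it, then let go, take it from its other end, and slide it blade first down into the guard until it is fully home. Never let the knife fall or lie on the bench, leave the jar, the dropper bottle and the wooden block where they stand, and finish with the knife released and at rest.

Things in the scene. Friction and masses are not known exactly. Their poses are not given: they have to be found in the camera images.
- knife: craft knife, 190 mm long, about 60 g: round handle 18 mm thick, 150 mm long (rear orange plastic, front 40 mm knurled aluminium) and steel blade 40 x 12 x 3 mm. Origin on the axis at mid-length; its -y axis points to the blade tip: blade y = -95 to -55 mm, handle y = -55 to +95 mm. At the start the handle end touches the stop inside the guard, the blade points up and out
- blade_tip (a point): the point of the blade, 95 mm from the knife's origin
- sleeve: the guard's fixed blue sleeve with clear roof, sloping 40 degrees. Origin at the inner end (stop), on the axis of a knife lying in it. -y points along the sleeve, out and up to the mouth; z is square to it, upwards; x level. Inside: floor z = -9 mm, roof z = +17 mm, walls x = -14 and +14 mm, depth 85 mm, then a flared lip to y = -93 mm; all within 33 mm of the axis
- clip: spring clip on a fixed grey stand (dark foot 80 x 100 x 12 mm, column 18 x 24 mm). Origin under its centre on the bench, z up; the held handle lies level along the clip's x axis, either way round. The clip is 22 mm long along x; its spring housings reach 36 mm to both sides in y and 86 mm in height
- clip_seat (a point): middle of the clip's seat, 85 mm above the bench: the axis of the handle passes here when snapped in. Two yellow sprung slippery jaws stand at its +y and -y sides, 23 mm higher, their funnel about 30 mm wide at the top. The handle pressed straight down between them (about 10 N) snaps past the lips onto the seat; pulled straight up it comes out with about 10 N
- jar: bystander: small glass jar with dark label, 58 mm across, 68 mm high, loose, origin under its centre
- dropper: bystander: brown dropper bottle with red rubber bulb, 33 mm across, 96 mm high, loose, origin under its centre
- block: bystander: wooden block 45 x 75 x 30 mm, loose, origin under its centre
- guard: the guard's fixed wooden foot: plate 90 mm (x) by 160 mm (y = -115 to +45 mm), 12 mm high, with a post under the sleeve. Origin on the bench, 30 mm straight below the sleeve's origin; z up, the mouth looks along its -y. Below the exposed half of the knife there is only this plate
Not all that is in view belongs to the job. What is shaped like the clip but pink is not meant.

How it is judged:
By the outcome, as a careful person would: the job done as asked, in the order asked, and still so for the second after the job is handed in, with the robot touching nothing.
It also fails if it takes over 56 s, if anything falls off the work surface, if the arm or the gripper's body presses on something with over 40 N, if the wrist force passes 120 N, or if a joint passes its speed limit or range.

## Working session

There is one attempt and no reset: what is moved stays moved. The work goes in short steps, each a Python script; the robot and the scene stay as the last script left them, time stands still between calls to the robot, and variables do not carry over. Pictures are saved under pics/ and viewed, at most 13 in all, crops included, and the job is handed in when it is done.

```bash
mkdir -p pics; ls
cat > h.py <<'E'
import numpy as np, cv2
from bench import *
from scipy.spatial.transform import Rotation as Rn
def cloud(c, mask=None):
    z=c["range_z"]; K=c["intrinsics"]; v,u=np.nonzero((z>0)&(mask if mask is not None else True))
    d=z[v,u]; P=np.c_[(u-K[0,2])/K[0,0]*d,(v-K[1,2])/K[1,1]*d,d]
    return (P-c["t"])@c["R"], u, v
def quat(zax,yax):
    z=np.array(zax,float); z/=np.linalg.norm(z); y=np.array(yax,float); y-=z*(y@z); y/=np.linalg.norm(y)
    return Rn.from_matrix(np.c_[np.cross(y,z),y,z]).as_quat()
E
python3 - <<'E'
from h import *
for n in ["scene","top"]:
    c=capture(n); cv2.imwrite(f"pics/{n}0.png",cv2.resize(c["image"],(800,600))); np.savez(f"{n}0.npz",**c)
    print(n,np.round(-c["R"].T@c["t"],3))
    for q in ["knife","sleeve","clip","jar","dropper","block","guard","blade_tip"]:
        for s in silhouettes(n,q)[:3]:
            if s["conf"]<.2: continue
            P,u,v=cloud(c,s["region"])
            print(q,round(s["conf"],2),np.round(s["xy"]),s["region"].sum(),np.round(np.median(P,0),3) if len(P) else 0,np.round(P.min(0),3) if len(P) else 0,np.round(P.max(0),3)if len(P) else 0)
E
```

```text
pics
scene [-0.009  0.768  0.63 ]
knife 0.73 [218. 196.] 188 [0.601 0.12  0.117] [ 0.575 -0.124 -0.002] [0.807 0.159 0.152]
sleeve 0.72 [202. 224.] 794 [0.579 0.193 0.067] [ 0.56   0.033 -0.002] [0.724 0.235 0.109]
clip 0.79 [319. 180.] 696 [ 0.527 -0.281  0.011] [ 0.49  -2.069 -0.774] [ 1.437 -0.155  0.106]
clip 0.59 [295. 196.] 827 [ 0.521 -0.118  0.012] [ 0.486 -0.311 -0.003] [ 0.636 -0.078  0.107]
jar 0.76 [224. 197.] 345 [0.675 0.    0.041] [ 0.595 -0.073 -0.002] [0.788 0.117 0.136]
dropper 0.57 [301. 237.] 338 [0.386 0.05  0.038] [ 0.373 -0.068 -0.004] [0.458 0.062 0.094]
block 0.66 [325. 225.] 395 [ 0.37  -0.048  0.027] [ 0.341 -0.104 -0.003] [ 0.407 -0.026  0.032]
guard 0.62 [203. 242.] 1829 [0.575 0.202 0.013] [ 0.527  0.083 -0.002] [0.644 0.27  0.109]
blade_tip 0.75 [218. 194.] 143 [0.6   0.122 0.118] [0.591 0.012 0.058] [0.699 0.147 0.148]
top [ 0.407 -0.01   0.938]
knife 0.49 [209. 182.] 203 [0.6   0.126 0.114] [0.587 0.086 0.01 ] [0.636 0.161 0.145]
sleeve 0.61 [183. 191.] 575 [0.583 0.183 0.077] [0.562 0.135 0.009] [0.618 0.232 0.111]
clip 0.93 [378. 222.] 1250 [ 0.527 -0.286  0.013] [ 0.491 -0.355  0.001] [ 0.576 -0.243  0.111]
clip 0.59 [313. 222.] 1220 [ 0.52  -0.127  0.013] [ 0.486 -0.181 -0.003] [ 0.567 -0.082  0.111]
jar 0.92 [266. 153.] 488 [ 0.692 -0.012  0.043] [ 0.666 -0.042 -0.002] [0.738 0.018 0.071]
dropper 0.43 [245. 273.] 142 [0.391 0.038 0.047] [0.376 0.024 0.037] [0.407 0.054 0.099]
block 0.8 [289. 279.] 598 [ 0.378 -0.069  0.03 ] [ 0.342 -0.11  -0.002] [ 0.411 -0.031  0.036]
block 0.5 [316. 220.] 1244 [ 0.522 -0.128  0.013] [ 0.488 -0.181 -0.002] [ 0.572 -0.082  0.111]
guard 0.73 [194. 193.] 1932 [0.579 0.176 0.014] [ 0.529  0.094 -0.002] [0.649 0.265 0.127]
blade_tip 0.61 [213. 182.] 250 [0.602 0.124 0.112] [0.588 0.081 0.004] [0.648 0.158 0.152]
blade_tip 0.26 [269. 152.] 476 [ 0.692 -0.014  0.044] [ 0.666 -0.043 -0.001] [0.738 0.016 0.071]
```

Run:
```python
import cv2
a=cv2.imread("pics/top0.png")  # 800x600, scale 1.5625
i=cv2.resize(a,(512,384))
cv2.imwrite("pics/crop.png",cv2.resize(a[200:470,220:660],(800,491),interpolation=cv2.INTER_CUBIC))
```

```text
(no output)
```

View pics/scene0.png

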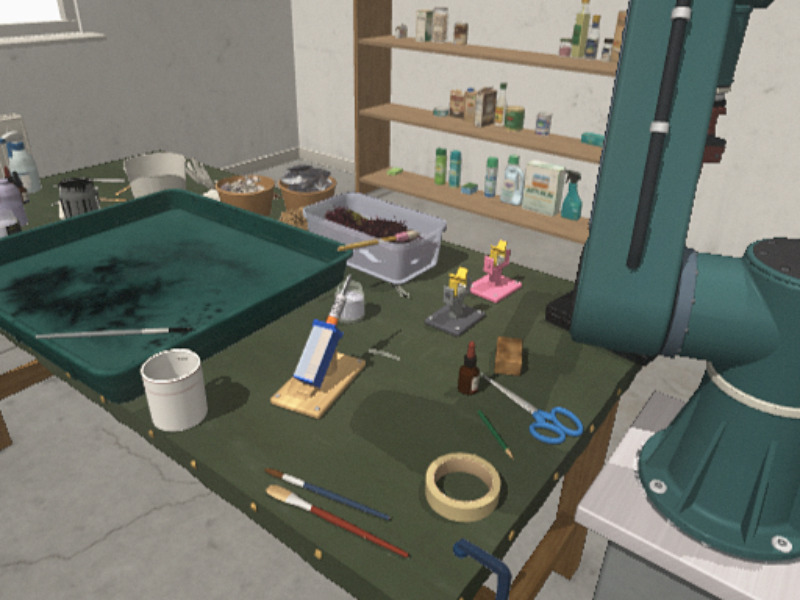

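View pics/crop.png

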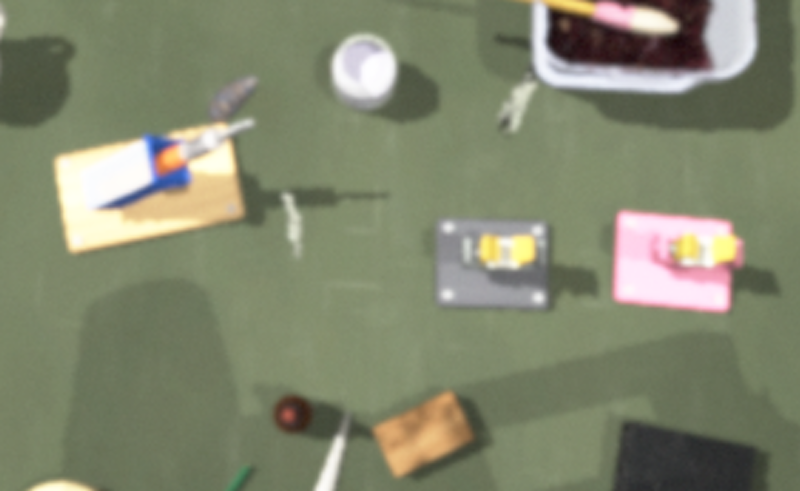

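The top crop shows the knife in the blue guard at crop (180,155). There are two candidate clips: the grey stand at top px (313,222) and the pink one at (378,222). I choose the grey one, which stands at about (0.522, -0.128). The knife has only one candidate. Next I fit the plates and the knife axis precisely.

```bash
cat > fit.py <<'E'
from h import *
def rect(P,c,r,zl,zh):
    m=(np.hypot(*(P[:,:2]-c).T)<r)&(P[:,2]>zl)&(P[:,2]<zh)
    return P[m]
for n in ["top","scene"]:
    c=dict(np.load(f"{n}0.npz")); P,u,v=cloud(c); col=c["image"][v,u].astype(int)
    print(n,"bench z",np.median(P[(abs(P[:,0]-.5)<.1)&(abs(P[:,1])<.06)][:,2]))
    for nm,ctr,r in [("guard",(.585,.178),.12),("clip",(.524,-.13),.085)]:
        Q=rect(P,ctr,r,.007,.017)
        rr=cv2.minAreaRect((Q[:,:2]*1000).astype(np.float32)); print(nm,len(Q),np.round(rr[0],1),np.round(rr[1],1),round(rr[2],1),"z",np.median(Q[:,2]).round(4))
    # yellow jaws
    m=(col[:,2]>150)&(col[:,1]>120)&(col[:,0]<90)&(P[:,2]>.07)&(np.hypot(P[:,0]-.524,P[:,1]+.13)<.07)
    Y=P[m]; print("yellow",m.sum(),Y.mean(0).round(4),Y.min(0).round(4),Y.max(0).round(4))
    # orange
    for lab,m in [("orange",(col[:,2]>150)&(col[:,1]<130)&(col[:,0]<90)),("blue",(col[:,0]>130)&(col[:,2]<80)),("knife",(col.max(1)-col.min(1)<60)&(P[:,2]>.115))]:
        m=m&(np.hypot(P[:,0]-.59,P[:,1]-.15)<.1)&(P[:,2]>.03); Y=P[m]
        if len(Y)<3: continue
        _,s,V=np.linalg.svd(Y-Y.mean(0)); print(lab,len(Y),Y.mean(0).round(4),V[0].round(3),s.round(3),Y.min(0).round(3),Y.max(0).round(3))
E
python3 fit.py
```

```text
top bench z 0.0009310848522564151
guard 1298 [575.5 169.1] [180.2 173.4] 13.4 z 0.0125
clip 880 [ 528.5 -132.4] [97.1 80. ] 90.0 z 0.0125fit.py:13: RuntimeWarning: Mean of empty slice.
  Y=P[m]; print("yellow",m.sum(),Y.mean(0).round(4),Y.min(0).round(4),Y.max(0).round(4))
  ret = um.true_divide(
Traceback (most recent call last):
  File "fit.py", line 13, in <module>
    Y=P[m]; print("yellow",m.sum(),Y.mean(0).round(4),Y.min(0).round(4),Y.max(0).round(4))
                                                      ~~~~~^^^
ValueError: zero-size array to reduction operation minimum which has no identity
```

```bash
cat > fit.py <<'E'
from h import *
for n in ["top","scene"]:
    c=dict(np.load(f"{n}0.npz")); K=c["intrinsics"]
    hsv=cv2.cvtColor(c["image"],cv2.COLOR_BGR2HSV); P,u,v=cloud(c); H=hsv[v,u].astype(int)
    def comp(m,R=True):
        im=np.zeros((384,512),np.uint8); im[v[m],u[m]]=1
        k,l,st,_=cv2.connectedComponentsWithStats(im); i=1+np.argmax(st[1:,4]); return m&(l[v,u]==i)
    near=lambda x,y,r: np.hypot(P[:,0]-x,P[:,1]-y)<r
    zr=lambda a,b:(P[:,2]>a)&(P[:,2]<b)
    m=comp(near(.585,.18,.13)&zr(.007,.017)&(H[:,0]<28)&(H[:,1]>50)&(H[:,2]>110))
    im=cv2.minAreaRect((P[m,:2]*1000).astype(np.float32)); print(n,"plate",m.sum(),np.round(im[0],1),np.round(im[1],1),round(im[2],2))
    m=comp(near(.528,-.13,.09)&zr(.007,.017)&(H[:,1]<70))
    im=cv2.minAreaRect((P[m,:2]*1000).astype(np.float32)); print(n,"foot",m.sum(),np.round(im[0],1),np.round(im[1],1),round(im[2],2))
    m=near(.528,-.13,.07)&zr(.07,.13)&(H[:,1]>120)&(H[:,0]>15)&(H[:,0]<35); Y=P[m]
    if len(Y): print("yellow",len(Y),Y.min(0).round(4),Y.max(0).round(4),np.percentile(Y,[5,50,95],axis=0).round(4).tolist())
    for lab,m in [("orange",(H[:,0]<13)&(H[:,1]>140)&zr(.08,.14)),("blue",(H[:,0]>100)&(H[:,0]<130)&(H[:,1]>150)&zr(.03,.13)),("metal",(H[:,1]<70)&zr(.115,.16)&(P[:,1]<.14))]:
        m=m&near(.59,.15,.1); Y=P[m]
        if len(Y)<5: continue
        Y=Y[np.linalg.norm(Y-np.median(Y,0),axis=1)<.05]
        _,s,V=np.linalg.svd(Y-Y.mean(0)); print(lab,len(Y),Y.mean(0).round(4),V[0].round(3),s.round(3),Y.min(0).round(3),Y.max(0).round(3))
E
python3 fit.py
```

```text
top plate 674 [581.8 176.8] [ 73.6 158.5] 13.54
top foot 869 [ 528.5 -132.4] [97.1 80. ] 89.96
yellow 43 [ 0.5188 -0.152   0.0839] [ 0.5355 -0.115   0.1096] [[0.5199, -0.1496, 0.0854], [0.526, -0.1202, 0.1029], [0.535, -0.1151, 0.109]]
orange 19 [0.5947 0.1512 0.0933] [-0.248 -0.836  0.49 ] [0.031 0.018 0.006] [0.59  0.137 0.088] [0.604 0.158 0.103]
blue 51 [0.5902 0.1507 0.0938] [-0.894 -0.422 -0.151] [0.11  0.073 0.025] [0.573 0.136 0.074] [0.613 0.163 0.111]
metal 128 [0.6065 0.1048 0.1305] [-0.201  0.813 -0.546] [0.2   0.048 0.038] [0.597 0.072 0.116] [0.616 0.128 0.155]
scene plate 881 [587.4 182.5] [ 89.5 163.4] 12.28
scene foot 377 [ 526.2 -128.8] [100.9  80.9] 89.77
yellow 105 [ 0.5166 -0.1497  0.0709] [ 0.5366 -0.1082  0.1073] [[0.5182, -0.1467, 0.078], [0.5247, -0.1339, 0.094], [0.5348, -0.1112, 0.1051]]
orange 16 [0.5948 0.1405 0.1007] [-0.916 -0.375 -0.145] [0.019 0.013 0.01 ] [0.59  0.135 0.095] [0.608 0.146 0.105]
blue 86 [0.5818 0.1681 0.089 ] [-0.452  0.444 -0.774] [0.209 0.101 0.065] [0.564 0.133 0.048] [0.612 0.204 0.109]
metal 102 [0.605  0.1062 0.1294] [-0.231  0.812 -0.536] [0.182 0.041 0.03 ] [0.595 0.075 0.115] [0.614 0.128 0.152]
```

```bash
cat >> h.py <<'E'
yaw=np.radians(13); g=np.array([np.sin(yaw),-np.cos(yaw),0]); Z=np.array([0,0,1.])
S=np.array([.5795,.2166,.03]); a=np.radians(40)
U=np.cos(a)*g+np.sin(a)*Z; N=-np.sin(a)*g+np.cos(a)*Z; L=np.cross(U,N)
CL=np.array([.527,-.131,.085])
def tcp(G,zax): return np.array(G)+.019*np.array(zax)   # grasp point -> TCP
E
python3 - <<'E'
from h import *
def ck(n,G,z,y):
    for s in (1,-1):
        try: q=inverse_kinematics(tcp(G,z),quat(z,s*np.array(y)))
        except Exception as e: q=None
        print(n,s,None if q is None else np.round(q,2))
G1=S+.11*U
ck("app",G1+.09*N,-N,L); ck("grasp",G1,-N,L); ck("out",G1+.12*U,-N,L)
for sx in (1,-1):  # blade along sx*x
    ck(f"clip blade {sx} hi",CL+[sx*.035,0,.08],-Z,[0,1,0]); ck(f"clip",CL+[sx*.035,0,0],-Z,[0,1,0])
ck("ins hi",S+(.148+.13)*U,-N,L); ck("home",S+.148*U,-N,L)
E
```

```text
app 1 [ 0.56  0.62  1.48 -0.67  1.37 -2.55]
app -1 [ 0.56  0.62  1.48 -0.67  1.37  0.59]
grasp 1 [ 0.48  0.69  1.57 -0.73  1.2  -2.5 ]
grasp -1 [ 0.48  0.69  1.57 -0.73  1.2   0.64]
out 1 [ 0.34  0.56  1.59 -0.75  1.2  -2.67]
out -1 [ 0.34  0.56  1.59 -0.75  1.2   0.47]
clip blade 1 hi 1 [-0.35  0.41  1.65 -0.    1.09 -1.92]
clip blade 1 hi -1 [-0.35  0.41  1.65 -0.    1.09  1.22]
clip 1 [-0.35  0.51  1.72 -0.    0.92 -1.92]
clip -1 [-0.35  0.51  1.72 -0.    0.92  1.22]
clip blade -1 hi 1 [-0.4   0.32  1.8  -0.    1.03 -1.97]
clip blade -1 hi -1 [-0.4   0.32  1.8  -0.    1.03  1.17]
clip 1 [-0.4   0.43  1.87 -0.    0.84 -1.97]
clip -1 [-0.4   0.43  1.87 -0.    0.84  1.17]
ins hi 1 [ 0.28  0.51  1.58 -0.76  1.21 -2.75]
ins hi -1 [ 0.28  0.51  1.58 -0.76  1.21  0.39]
home 1 [ 0.44  0.64  1.58 -0.74  1.2  -2.55]
home -1 [ 0.44  0.64  1.58 -0.74  1.2   0.59]
```

Run:
```python
from h import *
G1=S+.11*U; q=quat(-N,-L)
move_ptp(tcp(G1+.09*N,-N),q); print(current_clock(),current_force())
print(servo_line(tcp(G1,-N),rate=.15,contact_N=8), current_position()-tcp(G1,-N))
move_gripper(0.0); print("gap",current_finger_gap(),current_grip_force(),current_force().round(1) if hasattr(current_force(),'round') else current_force(),current_clock())
c=capture("scene"); cv2.imwrite("pics/g.png",cv2.resize(c["image"][120:280,130:330],(800,640))[:600])
```

```text
3.7167 [-0.91583714 -0.15821489  0.88765905]
False [0.00046411 0.00017552 0.00044004]
gap 0.01721465341964107 29.967207312583923 [0.6 0.2 0.3] 5.55
```

View pics/g.png

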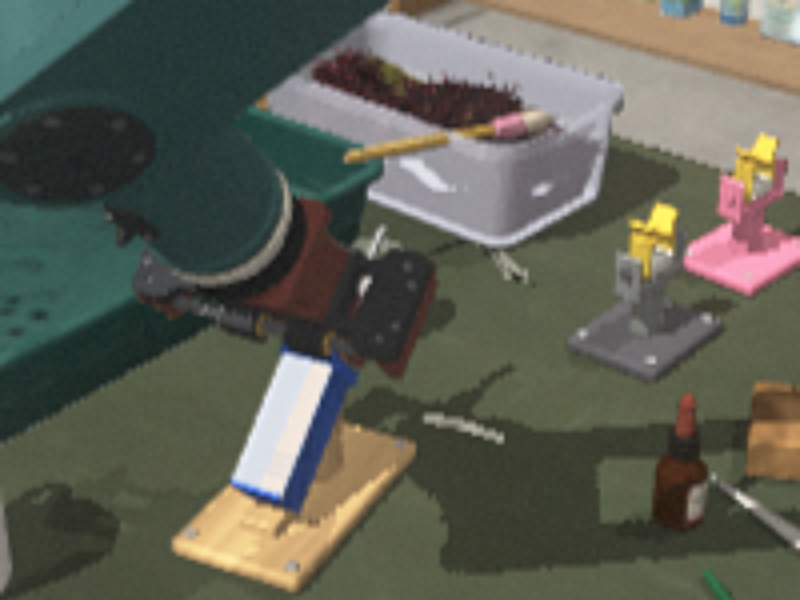

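The fingers hold the knife just outside the sleeve lip, at crop (310,340), and the gap is 17 mm, so the grasp is good. Next I draw it out and carry it to above the clip.

Run:
```python
from h import *
G1=S+.11*U
print(servo_line(tcp(G1+.02*U+.002*N,-N),rate=.1),np.round(current_force(),1))
print(servo_line(tcp(G1+.16*U+.003*N,-N),rate=.2),np.round(current_force(),1),current_finger_gap())
move_ptp(tcp(CL+[-.035,0,.10],-Z),quat(-Z,[0,-1,0])); print(current_clock(),current_finger_gap())
for n in ["top","scene"]:
    c=capture(n); np.savez(f"{n}1.npz",**c)
    cv2.imwrite(f"pics/h_{n}.png",cv2.resize(c["image"][130:290,240:440],(750,600)))
    P,u,v=cloud(c); H=cv2.cvtColor(c["image"],cv2.COLOR_BGR2HSV)[v,u].astype(int)
    m=(H[:,0]<14)&(H[:,1]>130)&(H[:,2]>110)&(abs(P[:,1]+.131)<.03)&(P[:,2]>.12)&(P[:,2]<.25)&(P[:,0]>.5)
    Y=P[m]; 
    if len(Y)>5: _,s,V=np.linalg.svd(Y-Y.mean(0)); print(n,len(Y),Y.mean(0).round(4),V[0].round(3),Y.min(0).round(4),Y.max(0).round(4))
```

```text
False [ 0.7 -0.4 -2. ]
False [-1.1 -0.1 -0.3] 0.017253278557792337
7.6667 0.01682758294017573
scene 121 [ 0.5498 -0.123   0.186 ] [-1.     0.001 -0.019] [ 0.5077 -0.1323  0.1785] [ 0.5984 -0.1169  0.1924]
```

View pics/h_scene.png

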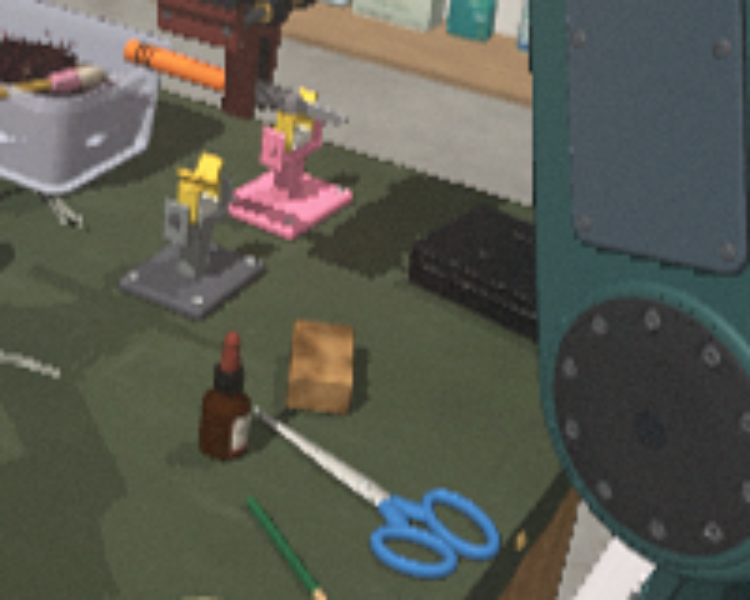

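The picture shows the knife level, its handle toward +x at crop (175,65) and the blade toward -x. It is 100 mm over the grey clip. Press down.

Run:
```python
from h import *
b=CL+[-.035,0,0]
print(servo_line(tcp(b+[0,0,.03],-Z),rate=.12),np.round(current_force(),1))
for dz in (.02,.012,.006,0.0,-.001):
    r=servo_line(tcp(b+[0,0,dz],-Z),rate=.05,contact_N=28); print(dz,r,np.round(current_position()[2],4),np.round(current_force(),1),np.round(current_torque(),2))
    if r: break
print(current_clock(),current_finger_gap())
c=capture("scene"); np.savez("scene2.npz",**c)
cv2.imwrite("pics/p.png",cv2.resize(c["image"][130:240,250:390],(750,589)))
P,u,v=cloud(c); H=cv2.cvtColor(c["image"],cv2.COLOR_BGR2HSV)[v,u].astype(int)
m=(H[:,0]<14)&(H[:,1]>130)&(H[:,2]>110)&(abs(P[:,1]+.131)<.03)&(P[:,2]>.05)&(P[:,2]<.25)&(P[:,0]>.5)
Y=P[m]; _,s,V=np.linalg.svd(Y-Y.mean(0)); print(len(Y),Y.mean(0).round(4),V[0].round(3),Y.min(0).round(4),Y.max(0).round(4))
```

```text
False [-0.5 -0.4 -0.8]
0.02 False 0.0859 [-0.3 -0.2 -0.2] [-0.01  0.03 -0.  ]
0.012 False 0.0783 [1.5 0.4 2.5] [ 0.06 -0.22 -0.02]
0.006 False 0.0719 [-0.  -0.1 -0.6] [-0.04 -0.1  -0.01]
0.0 False 0.0656 [ 0.4 -0.1 -2.1] [-0.08 -0.07 -0.03]
-0.001 False 0.065 [ 0.1 -0.5 -0.2] [-0.05  0.02 -0.05]
9.9417 0.017117490381023778
60 [ 0.5593 -0.1229  0.1035] [ 0.98  -0.022  0.196] [ 0.5096 -0.1336  0.0843] [ 0.597  -0.1039  0.2331]
```

View pics/p.png

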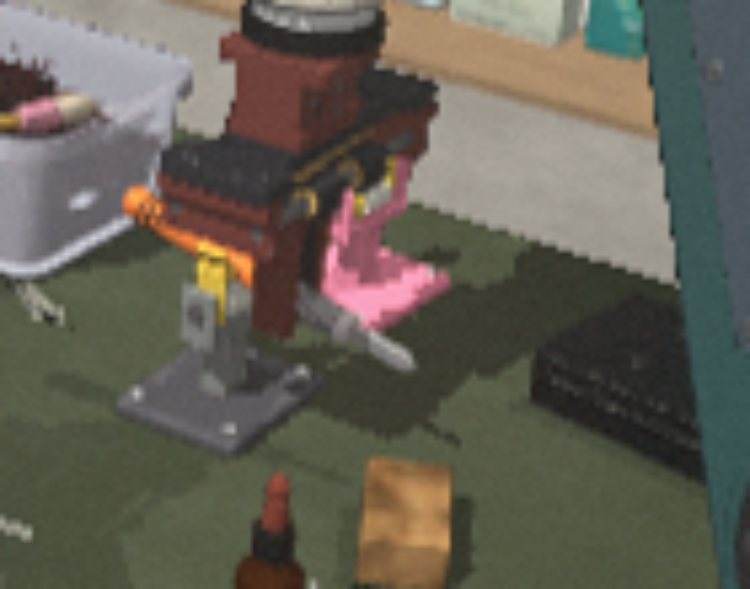

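The press did not snap the handle in. The knife pitched in the pads, so the blade dips with the tail raised at crop (140,205). I lift it and measure the pitch.

```bash
cat >> h.py <<'E'
def knife(tag=None):
    """orange rear part near clip line: centroid, direction (tail->blade, -x), ends"""
    c=capture("scene"); P,u,v=cloud(c); H=cv2.cvtColor(c["image"],cv2.COLOR_BGR2HSV)[v,u].astype(int)
    m=(H[:,0]<14)&(H[:,1]>150)&(H[:,2]>120)&(abs(P[:,1]+.131)<.025)&(P[:,2]>.06)&(P[:,0]>.45)&(P[:,0]<.68)
    Y=P[m]
    for _ in range(4):
        l=np.polyfit(Y[:,0],Y[:,2],1); r=Y[:,2]-np.polyval(l,Y[:,0]); Y=Y[abs(r)<max(.007,1.5*r.std())]
    if tag: cv2.imwrite(f"pics/{tag}.png",cv2.resize(c["image"][110:240,240:405],(760,599)))
    print("knife n",len(Y),"pitch deg(+=blade down)",np.degrees(np.arctan(l[0])).round(1),"x",Y[:,0].min().round(3),Y[:,0].max().round(3),"z at clip x",np.polyval(l,CL[0]).round(4),"y",np.median(Y[:,1]).round(4))
    return l
E
python3 - <<'E'
from h import *
b=CL+[-.035,0,0]
servo_line(tcp(b+[0,0,.045],-Z),rate=.12); knife("l"); print(current_clock(),current_finger_gap())
E
```

```text
knife n 95 pitch deg(+=blade down) 12.5 x 0.508 0.594 z at clip x 0.1402 y -0.1228
10.575 0.017129019467770797
```

View pics/l.png

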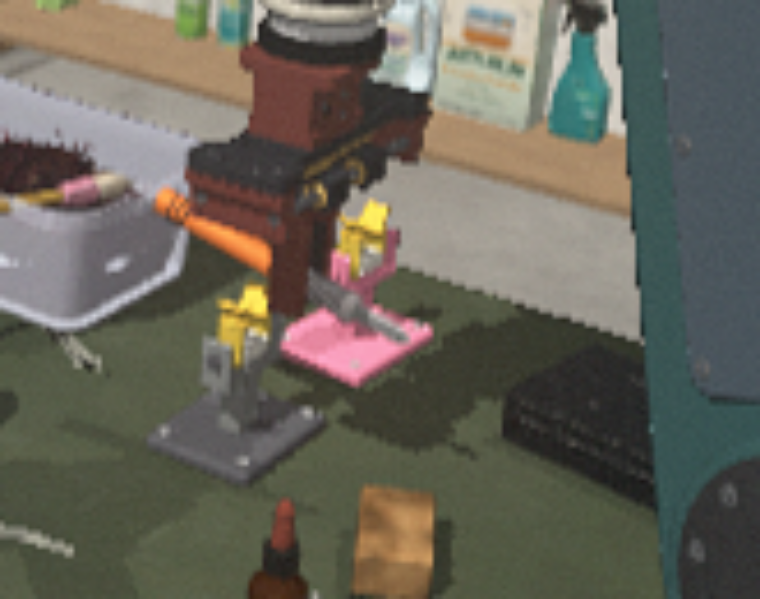

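Run:
```python
from h import *
t=np.radians(4); z=np.array([-np.sin(t),0,-np.cos(t)]); q=quat(z,[0,-1,0])
b=CL+[-.0255,0,0]
servo_line(tcp(b+[0,0,.04],z),q,rate=.12); print(np.round(current_force(),1))
servo_line(tcp(b+[0,0,.014],z),q,rate=.12); print(np.round(current_force(),1))
for dz in np.arange(.011,-.0031,-.002):
    r=servo_line(tcp(b+[0,0,dz],z),q,rate=.03,contact_N=30); print(dz.round(3),r,np.round(current_position()[2]-tcp(b,z)[2],4),np.round(current_force(),1),np.round(current_torque(),2))
    if r: break
knife("m"); print(current_clock(),current_finger_gap())
```

```text
[ 0.2  0.9 -0.6]
[ 0.6 -0.4 -0.3]
0.011 False 0.0116 [-0.4  0.4  1.6] [-0.12  0.01  0.03]
0.009 False 0.0094 [-0.5  0.   3. ] [-0.   -0.21 -0.05]
0.007 False 0.007 [ 2.5 -0.8  1.9] [-0.02 -0.29 -0.01]
0.005 False 0.0047 [ 1.2 -0.7 -0.1] [-0.08 -0.3  -0.04]
0.003 False 0.0028 [ 0.9 -0.  -0.1] [-0.05 -0.22 -0.02]
0.001 False 0.0007 [ 1.7  0.2 -1.3] [-0.1  -0.23  0.01]
-0.001 False -0.0013 [ 1.6 -0.7 -2.6] [-0.14 -0.17 -0.02]
-0.003 False -0.0031 [ 1.4 -0.6 -1.4] [-0.09 -0.07 -0.03]
knife n 56 pitch deg(+=blade down) 10.5 x 0.522 0.605 z at clip x 0.0847 y -0.1225
13.2417 0.01739034134390448
```

View pics/m.png

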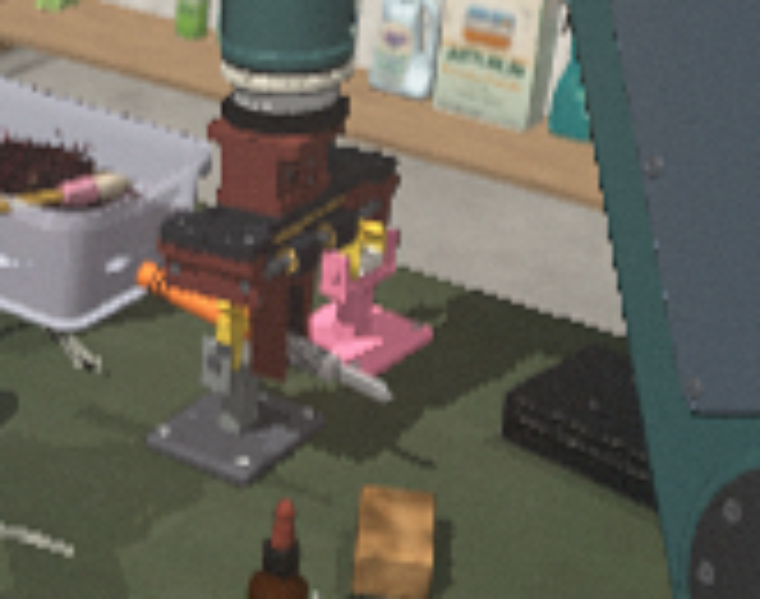

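The picture shows the handle between the yellow jaws at (230,315), still pitched about 10°. The force reversal suggests it has passed the lips. I ease the grip upward to level the knife and watch the force.

Run:
```python
from h import *
t=np.radians(4); z=np.array([-np.sin(t),0,-np.cos(t)]); q=quat(z,[0,-1,0])
b=CL+[-.0255,0,0]
for dz in (-.001,.001,.003):
    servo_line(tcp(b+[0,0,dz],z),q,rate=.03); print(dz,np.round(current_position()[2]-tcp(b,z)[2],4),np.round(current_force(),1),np.round(current_torque(),2))
knife(); print(current_clock())
```

```text
-0.001 -0.0013 [-0.3 -0.6 -5.3] [-0.14  0.04 -0.  ]
0.001 0.0008 [-1.  -0.7 -6.6] [-0.11  0.28 -0.03]
0.003 0.0031 [-1.5 -1.3 -5.2] [-0.09  0.34  0.02]
knife n 65 pitch deg(+=blade down) 2.8 x 0.524 0.608 z at clip x 0.0953 y -0.1237
14.0417
```

Run:
```python
from h import *
t=np.radians(4); z=np.array([-np.sin(t),0,-np.cos(t)]); q=quat(z,[0,-1,0])
b=CL+[-.0255,0,0]
move_gripper(.05); knife()
servo_line(tcp(b+[-.003,0,.09],z),q,rate=.2); knife()
ys=[[1,0,0],[-1,0,0]]; qs=[quat(-Z,y) for y in ys]; j=current_joint_pos()
p=CL+[0,0,.05]
sol=[inverse_kinematics(p,k) for k in qs]; k=int(np.argmin([np.abs(np.array(s)-j).max() for s in sol])); print(k,np.round(sol[k],2))
move_ptp(p,qs[k]); knife("n"); print(current_clock(),current_finger_gap())
```

```text
knife n 61 pitch deg(+=blade down) 3.5 x 0.5 0.608 z at clip x 0.0943 y -0.1233
knife n 114 pitch deg(+=blade down) 4.2 x 0.5 0.608 z at clip x 0.094 y -0.1246
1 [-0.37  0.38  1.73 -0.    1.03  2.77]
knife n 100 pitch deg(+=blade down) 5.6 x 0.499 0.607 z at clip x 0.0928 y -0.1235
16.8583 0.049868015446120725
```

View pics/n.png

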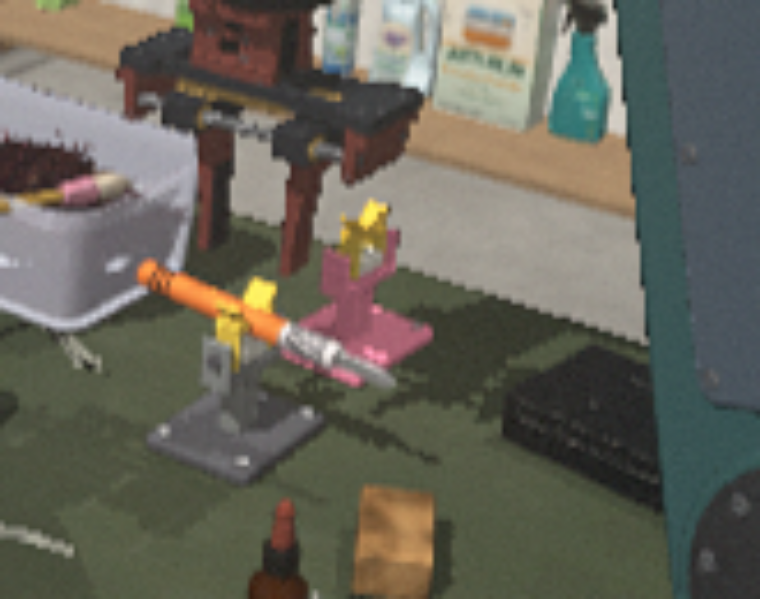

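The knife stays in the clip on its own, pitched about 5° and about 7 mm high, at (250,320). The fingers stand either side of the clip, so I press down on both sides at once.

Run:
```python
from h import *
q=None
print(servo_line(CL+[0,0,.022],rate=.15,contact_N=20),current_position()[2])
for dz in np.arange(.019,.0069,-.002):
    r=servo_line(CL+[0,0,dz],rate=.04,contact_N=28); print(dz.round(3),r,np.round(current_position()[2]-.085,4),np.round(current_force(),1),np.round(current_torque(),2))
    if r: break
knife(); servo_line(CL+[0,0,.06],rate=.2); knife("o"); print(current_clock())
```

```text
False 0.10649876637777984
0.019 False 0.0195 [-0.5 -0.6  1.7] [ 0.09 -0.03  0.01]
0.017 False 0.0171 [0.1 0.  0.1] [ 0.11 -0.03 -0.05]
0.015 False 0.0149 [-1.  -0.4  1.4] [ 0.11 -0.06 -0.03]
0.013 False 0.0128 [-0.7  1.4  0.2] [ 0.1  -0.03 -0.04]
0.011 False 0.0108 [0.2 0.5 0.6] [ 0.11 -0.02  0.02]
0.009 False 0.0092 [ 0.1 -0.6  1.9] [ 0.07 -0.06 -0.03]
0.007 False 0.0085 [-3.1  0.4 15.7] [0.18 0.69 0.  ]
knife n 97 pitch deg(+=blade down) 0.5 x 0.5 0.608 z at clip x 0.088 y -0.1236
knife n 87 pitch deg(+=blade down) 1.8 x 0.501 0.607 z at clip x 0.0864 y -0.1239
19.4583
```

View pics/o.png

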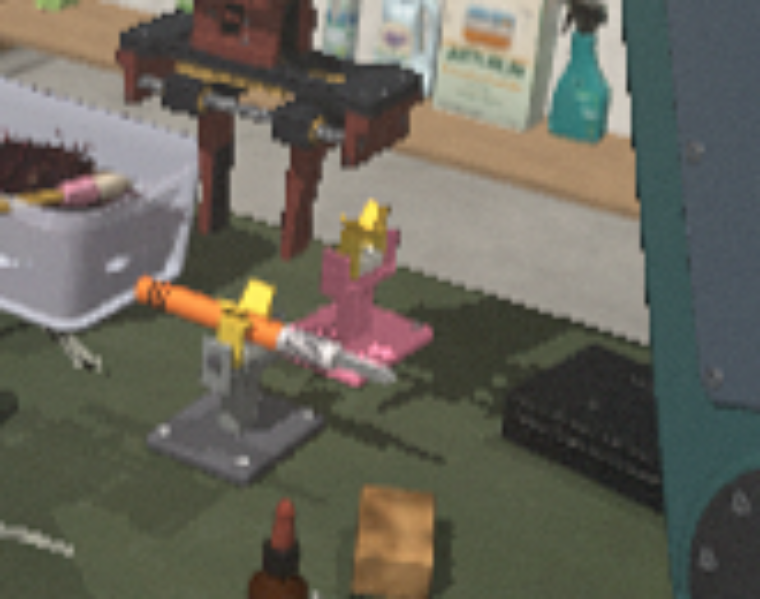

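The knife is level on the seat at (240,320), held by the clip alone, with its tail at x≈0.608. I take it by the rear, pull it up, and measure the pitch.

Run:
```python
from h import *
q=quat(-Z,[0,1,0]); b=CL+[.028,0,0]
move_ptp(tcp(b+[0,0,.075],-Z),q); print(current_clock())
print(servo_line(tcp(b,-Z),q,rate=.15,contact_N=10),np.round(current_position()-tcp(b,-Z),4))
move_gripper(0); print("gap",current_finger_gap(),np.round(current_force(),1)); knife()
for dz in (.004,.008,.012,.016,.022,.03,.07):
    servo_line(tcp(b+[0,0,dz],-Z),q,rate=.06 if dz<.05 else .15); print(dz,np.round(current_force(),1),np.round(current_torque(),2))
knife("r"); print(current_clock(),current_finger_gap())
```

```text
23.3417
False [ 0.0003 -0.0001  0.0003]
gap 0.01760044960505723 [-0.2  0.1  2.5]
knife n 69 pitch deg(+=blade down) -0.2 x 0.501 0.608 z at clip x 0.0884 y -0.1241
0.004 [-0.4  0.1 -4. ] [ 0.   -0.17 -0.04]
0.008 [-2.5  0.1 -4.6] [-0.03  0.08  0.05]
0.012 [-3.2 -0.7  0.5] [-0.02  0.28  0.01]
0.016 [-1.4 -1.1  5.7] [ 0.01  0.22 -0.01]
0.022 [ 0.1 -0.4 -0.3] [ 0.08 -0.2  -0.02]
0.03 [-0.9 -0.8 -0.9] [ 0.06 -0.1  -0.01]
0.07 [-0.5 -0.4 -1.2] [ 0.09 -0.15 -0.01]
knife n 116 pitch deg(+=blade down) 1.8 x 0.501 0.609 z at clip x 0.1564 y -0.1245
26.6583 0.01715102477433003
```

View pics/r.png

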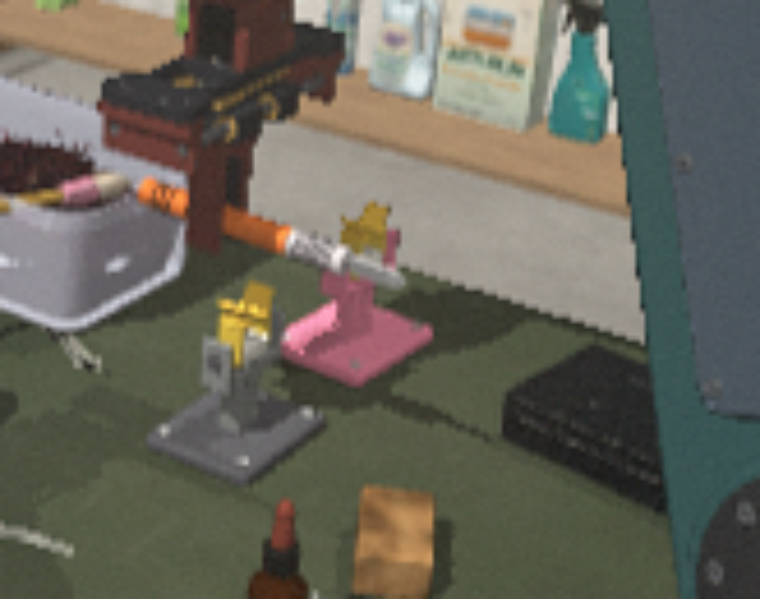

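Run:
```python
from h import *
b=CL+[.028,0,.07]; servo_line(tcp(b+[0,0,.08],-Z),rate=.2)
q=quat(-N,-L)
move_ptp(tcp(S+.265*U+.005*N,-N),q); print(current_clock(),current_finger_gap())
for n in ("top","scene"):
    c=capture(n); P,u,v=cloud(c); H=cv2.cvtColor(c["image"],cv2.COLOR_BGR2HSV)[v,u].astype(int)
    D=P-S; al,nn,ll=D@U,D@N,D@L
    m=(abs(ll)<.03)&(nn>-.02)&(nn<.03)&(al>.10)&(al<.32)
    for lab,k in (("blade",m&(al<.172)),("alu",m&(al>.178)&(al<.205)&(H[:,1]<90)),("orange",m&(al>.2)&(H[:,0]<14)&(H[:,1]>140))):
        if k.sum()>3: print(n,lab,k.sum(),"al",al[k].min().round(3),al[k].max().round(3),"n",np.percentile(nn[k],[10,50,90]).round(4),"l",np.percentile(ll[k],[10,50,90]).round(4))
cv2.imwrite("pics/s.png",cv2.resize(c["image"][130:260,150:315],(760,599)))
```

```text
29.2167 0.01711813750709472
top orange 150 al 0.25 0.319 n [0.0077 0.011  0.0134] l [-0.0063  0.0022  0.0085]
scene blade 68 al 0.132 0.171 n [-0.0036  0.0019  0.0083] l [-0.0001  0.0029  0.0055]
scene alu 69 al 0.178 0.205 n [0.0029 0.0085 0.0103] l [-0.0023  0.0058  0.0105]
scene orange 108 al 0.209 0.318 n [0.0059 0.0094 0.0123] l [-0.0023  0.0051  0.0089]
```

View pics/s.png

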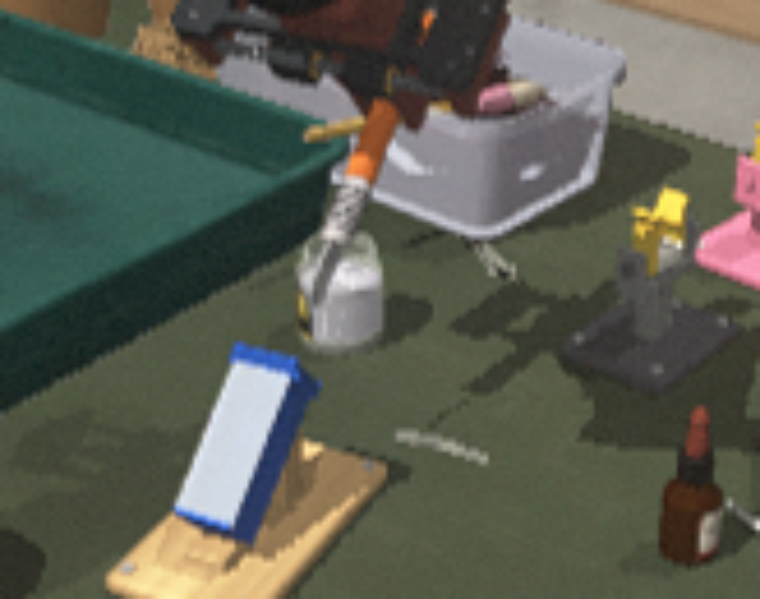

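The blade lies on the sleeve axis (n≈+2 mm, l≈+2 mm), its tip 39 mm beyond the mouth at (320,300). I slide it in.

Run:
```python
from h import *
al=lambda: round(float((current_position()-tcp(S,-N))@U),4)
for A in (.215,.17,.145):
    r=servo_line(tcp(S+A*U+.004*N,-N),rate=.08,contact_N=12); print(A,r,al(),np.round(np.array(current_force())@np.c_[U,N,L],1))
    if r: break
else:
    r=servo_line(tcp(S+.126*U+.003*N,-N),rate=.03,contact_N=8); print(r,al(),np.round(np.array(current_force())@np.c_[U,N,L],1))
print(current_clock(),current_finger_gap())
```

```text
0.215 False 0.215 [-0.  -0.3 -0.2]
0.17 False 0.1699 [-0.2 -0.9 -0.4]
0.145 False 0.1445 [ 0.4 -0.3 -0.2]
True 0.1352 [ 3.4  1.  -0.7]
31.725 0.017130569855604856
```

```bash
cat >> h.py <<'E'
def tail(tag=None):
    c=capture("scene"); P,u,v=cloud(c); H=cv2.cvtColor(c["image"],cv2.COLOR_BGR2HSV)[v,u].astype(int)
    D=P-S; al,nn,ll=D@U,D@N,D@L
    m=(abs(ll)<.03)&(nn>-.02)&(nn<.03)&(al>.07)&(al<.28)&(H[:,0]<14)&(H[:,1]>140)
    print("orange",m.sum(),"al",np.percentile(al[m],[1,99]).round(4),"n",np.median(nn[m]).round(4),current_clock())
    if tag: cv2.imwrite(f"pics/{tag}.png",cv2.resize(c["image"][130:260,150:315],(760,599)))
E
python3 - <<'E'
from h import *
p=current_position(); servo_line(p-.002*N,rate=.05,contact_N=8)
move_gripper(.05); tail()
servo_line(tcp(S+.136*U+.09*N,-N),rate=.2); tail()
move_gripper(0)
servo_line(tcp(S+.225*U+.06*N,-N),rate=.2)
servo_line(S+.225*U-.006*N,rate=.15,contact_N=8)
r=servo_line(S+.195*U-.006*N,rate=.05,contact_N=8); print(r,((current_position()-S)@U).round(4),np.round(np.array(current_force())@np.c_[U,N,L],1))
r=servo_line(current_position()+.04*U,rate=.15); servo_line(current_position()+.08*N,rate=.2)
sleep(.3); tail("t")
E
```

```text
orange 44 al [0.0998 0.1186] n 0.0022 32.7167
orange 153 al [0.1011 0.1861] n -0.0018 33.3583
False 0.195 [-0.4  0.1 -0.4]
orange 181 al [0.1005 0.1869] n -0.0035 37.375
```

View pics/t.png

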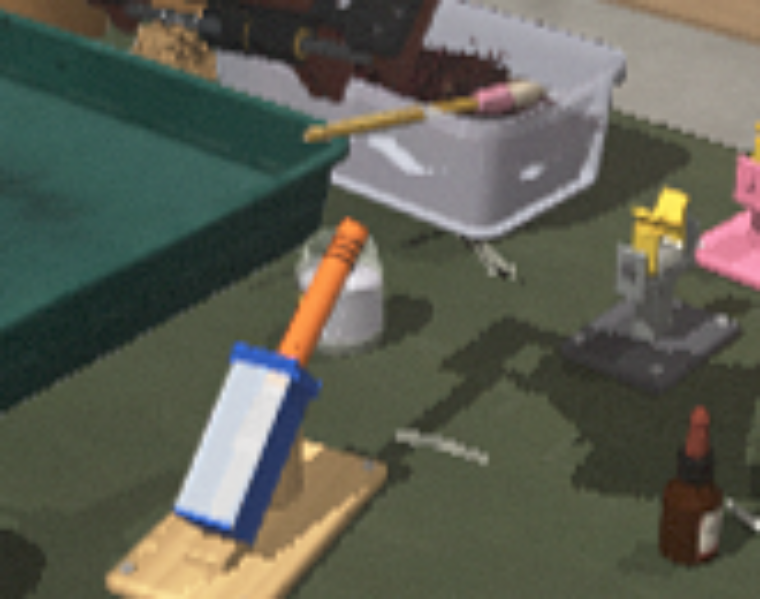

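The knife stands blade first in the guard with its tail at al≈0.187, near the expected 0.190. The first push made no contact, so I push once more until it does.

Run:
```python
from h import *
p=S+.215*U-.004*N
servo_line(S+.225*U+.03*N,rate=.25); servo_line(p,rate=.15,contact_N=8)
r=servo_line(S+.178*U-.004*N,rate=.04,contact_N=8); print(r,((current_position()-S)@U).round(4),np.round(np.array(current_force())@np.c_[U,N,L],1))
servo_line(current_position()+.03*U,rate=.15); servo_line(current_position()+.1*N,rate=.25)
sleep(.3); tail()
```

```text
False 0.1782 [-0.1 -0.  -0.7]
orange 171 al [0.1007 0.1867] n -0.0035 40.4167
```

Run:
```python
from h import *
print(current_finger_gap()); move_gripper(0); print(current_finger_gap(),current_clock())
p=S+.22*U-.004*N
servo_line(S+.225*U+.03*N,rate=.25); print(servo_line(p,rate=.15,contact_N=8), np.round((np.array(current_position())-S)@np.c_[U,N,L],4))
r=servo_line(S+.185*U-.004*N,rate=.04,contact_N=6); print(r,np.round((np.array(current_position())-S)@np.c_[U,N,L],4),np.round(np.array(current_force())@np.c_[U,N,L],1))
tail("w")
servo_line(current_position()+.03*U,rate=.15); servo_line(current_position()+.1*N,rate=.25)
sleep(.3); tail()
```

```text
0.00035793694891695613
0.0003867838328273283 40.6333
False [ 2.198e-01 -3.300e-03 -2.000e-04]
False [ 1.852e-01 -4.000e-03 -1.000e-04] [0.7 0.6 0.4]
orange 141 al [0.101  0.1855] n -0.0028 42.5083
orange 175 al [0.1002 0.1873] n -0.0038 43.7583
```

View pics/w.png

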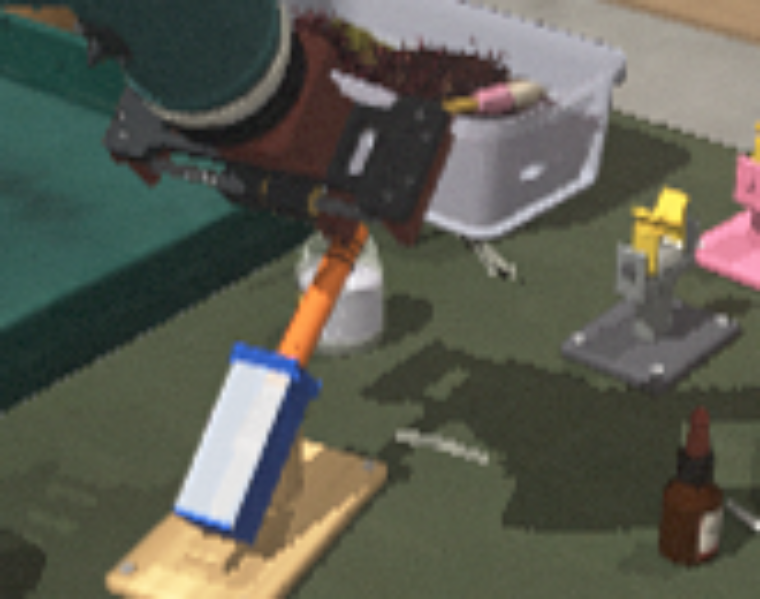

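The fingers passed just over the tail, so there was no push. At the insertion contact the measured tip was within 2 mm of the stop, and the knife has not moved since. It is home, released and at rest.

Run:
```python
from h import *
tail(); print(close_job())
```

```text
orange 177 al [0.1008 0.1873] n -0.0031 43.8083
the job is handed in; nothing more can be done
None
```

The knife was drawn out, pressed level into the yellow clip on the grey stand, retaken from its handle end and slid blade first into the guard. It is released and at rest, about 2 mm or less from the stop by camera measurement, and I handed the job in at 43.8 s. The first press let the knife pitch in the grip, so I seated it by pressing on both sides of the clip, about 6 mm off the handle's middle. My later attempts to push on its tail never touched it.

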